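# Load and bolt the leak tester

### The job

Load the leak tester on the bench: draw its bolt right back, slide its clear cover open, stand every specimen cell upright on the floor of the bay, and press each cell's cap down until it is fully seated. Then slide the cover fully shut and, only once it is shut, slide the barrel bolt all the way home through the keeper on the cover. Leave the other things on the bench where they are.

Things in the scene. Friction and masses are not known exactly. Their poses are not given: they have to be found in the camera images.
- tester: Leak tester, a fixed low white instrument. Origin at bench level under the bay's centre; x away from the robot, y left, z up. Bay: open well, inside 115 (x) by 290 (y) mm, floor 10 mm and wall tops 66 mm above the bench; takes 4 cells in a row along y. Outside: x -72 to 295, y -190 to 260 mm, 66 high; console 135 high beyond x 215; cover rails along x at y +-155 mm, 76 high.
- cover (a joint): Clear sliding cover in a metal frame, in m: 0 = fully shut over the bay, grows as it slides along the tester's +x; 0.135 = fully open, clear of the bay from 0.130. About 3 N moves it; it stays where left. 128 mm (x) by 300 mm (y); underside 67.5 mm, top 72.5 mm above the bench, so it passes over cells whose caps are seated.
- cover_handle (a point): Top centre of the cover's black handle bar, 12 mm thick in tester x, 70 mm long in tester y, standing 18 mm above the cover (top 90.5 mm above the bench). In the tester's frame at x = -55.5 mm + cover joint value, y = 0.
- bolt (a joint): Steel barrel bolt on the tester's left deck, in m: 0 = drawn back, grows as it slides along the tester's -y, 0.040 = home, right through the keeper staple on the cover. About 3 N moves it; it stays where left.
- bolt_knob (a point): Ball (17 mm) on top of the bolt's upright knob, 120 mm above the bench; the solid part is a 14 mm thick post ending 4 mm below this point. In the tester's frame at x = 0, y = 226 mm - bolt joint value. The 11 mm rod lies 80 mm above the bench; its guides, 78 mm apart along y, reach 92 mm, so the knob can be pinched or pushed above them.
- keeper (a point): Centre of the hole of the keeper staple, fixed on top of the cover near its left edge; staple 28 by 14 mm, top 92 mm above the bench. In line with the bolt when the cover is shut.
- cell1: Specimen cell (three or all four are present): a steel cylinder 46 mm in diameter and 47 mm high, with a black press cap on top, about 0.18 kg. Origin at the centre of its underside, z up along its axis.
- cap1 (a joint): Height in m by which the cap of cell1 stands proud: 0 = fully seated, up to 0.010. The cap is a disc 39 mm in diameter whose top is 53 mm above the cell's underside when seated. About 4 N moves it, and it stays.
- cell2: Specimen cell (three or all four are present): a steel cylinder 46 mm in diameter and 47 mm high, with a black press cap on top, about 0.18 kg. Origin at the centre of its underside, z up along its axis.
- cap2 (a joint): Height in m by which the cap of cell2 stands proud: 0 = fully seated, up to 0.010. The cap is a disc 39 mm in diameter whose top is 53 mm above the cell's underside when seated. About 4 N moves it, and it stays.
- cell3: Specimen cell (three or all four are present): a steel cylinder 46 mm in diameter and 47 mm high, with a black press cap on top, about 0.18 kg. Origin at the centre of its underside, z up along its axis.
- cap3 (a joint): Height in m by which the cap of cell3 stands proud: 0 = fully seated, up to 0.010. The cap is a disc 39 mm in diameter whose top is 53 mm above the cell's underside when seated. About 4 N moves it, and it stays.
- cell4: Specimen cell (three or all four are present): a steel cylinder 46 mm in diameter and 47 mm high, with a black press cap on top, about 0.18 kg. Origin at the centre of its underside, z up along its axis.
- cap4 (a joint): Height in m by which the cap of cell4 stands proud: 0 = fully seated, up to 0.010. The cap is a disc 39 mm in diameter whose top is 53 mm above the cell's underside when seated. About 4 N moves it, and it stays.
- beaker: Glass beaker, 68 mm wide, 85 mm high; origin under its centre. Not part of the job: leave it alone.
- bottle: White closed bottle, 62 mm wide, 160 mm high; origin under its centre. Not part of the job: leave it alone.
- driver: Screwdriver lying on the bench; origin under its centre. Not part of the job: leave it alone.
- plug: Brass threaded plug, 32 mm wide, 24 mm high; origin under its centre. Not part of the job: leave it alone.
- weight: Brass weight, 44 mm wide, 55 mm high; origin under its centre. Not part of the job: leave it alone.
- clamp_ring: Steel ring 84 mm wide, 14 mm high; origin under its centre. Not part of the job: leave it alone.
- dish: White dish 90 mm wide, 25 mm high; origin under its centre. Not part of the job: leave it alone.
Not all that is in view belongs to the job. Leave any orange look-alike of the cell3 alone. What is shaped like the cell4 but orange or red is not meant.

How it is judged:
On the way, in this order (a step that is already met when the one before it is completed fails the run):
1. every cell present stands upright on the bay floor with its cap seated (x of cell1 in the frame of tester between -0.045 and 0.045 m and y of cell1 in the frame of tester between -0.135 and 0.135 m and z of each of cell1, cell2, cell3, cell4 in the frame of tester below 0.016 m and angle between each of cell1, cell2, cell3, cell4's own z axis and vertical below 0.15 rad and value of joint each of cap1, cap2, cap3, cap4 below 0.0025 m and x of cell2 in the frame of tester between -0.045 and 0.045 m and y of cell2 in the frame of tester between -0.135 and 0.135 m and x of cell3 in the frame of tester between -0.045 and 0.045 m and y of cell3 in the frame of tester between -0.135 and 0.135 m and x of cell4 in the frame of tester between -0.045 and 0.045 m and y of cell4 in the frame of tester between -0.135 and 0.135 m), for 0.2 s.
2. the cover is fully shut (value of joint cover below 0.005 m), for 0.2 s.
3. the bolt is home in the keeper of the shut cover (value of joint cover below 0.005 m and value of joint bolt above 0.036 m), for 0.2 s.
At the end, for the whole second after the job is handed in: Every cell present stands upright (within 0.15 rad) at rest on the bay floor, its cap within 2.5 mm of seated; the cover is within 5 mm of shut; the bolt is within 4 mm of home (all of step 1 and all of step 3 and linear speed of each of cell1, cell2, cell3, cell4 below 0.03 m/s); the robot touches nothing.
It fails at once if the bolt is not drawn back (over 15 mm out) while the cover is not shut (over 8 mm) (value of joint bolt above 0.015 m and value of joint cover above 0.008 m).
It fails at once if another thing on the bench is moved more than 50 mm (distance of any of beaker, bottle, driver, plug, weight, clamp_ring, dish from where it was at the start of the episode above 0.05 m).
Of cell1, cell2, cell3, cell4 only 3 to 4 are there at a start; the rules pass over those that are not, and their reading is None.
At some moment in a run one of cell1, cell2, cell3, cell4 may be knocked a few centimetres aside while the robot is not near it.
Once in a run the grip may slacken for a moment while it holds something.
It also fails if it takes over 208 s, if anything falls off the work surface, if the arm or the gripper's body presses on something with over 40 N, if the wrist force passes 120 N, or if a joint passes its speed limit or range.

### The arm

A 6-joint arm with a two-finger parallel gripper is mounted at the origin on the work surface. World frame = base frame: x ahead of the robot, y to its left, z up, the work surface at z = 0. Lengths are in m, angles in rad, forces in N, time in s.
With the tool pointing down it reaches from about 0.4 to 0.825 m from the base axis. Payload 7 kg.
Tool frame: the origin (TCP) lies at the very end of the fingers, on their centre line; the grasp point (between the pads) lies 19 mm behind it (arm.grasp_offset is the distance from the TCP to the grasp point, in m); z points along the fingers, y is the line along which they close (so a half turn about z gives the same grasp; the last joint's range is limited). The gripper opens to 88 mm and grips with 3 to 60 N. Pads are 19 mm wide; open, the fingers measure 130 mm over their backs; the gripper's body (78 mm by 193 mm) begins 47 mm behind the grasp point.
Start: joints at [1.622, 0.359, 0.012, 0, -1.224, -0.288], TCP at [0.158, 0.656, 0.227] pointing down, gripper open.
Joint ranges: [-3.07, 3.07], [-1.43, 2.12], [-1.02, 1.25], [-3.03, 1.67], [-3.05, -0], [-3.03, 3.03]. Speed limits (rad/s): [2.39, 2.39, 3.01, 3.14, 3.14, 3.14].

### API

Orientations are given as [roll, pitch, yaw] about the fixed x, y, z axes, in that order (R = Rz(yaw) Ry(pitch) Rx(roll)).
In Python, from station import get_state, cams, arm, nets gives the robot as it stands.
- The arm moves only by the shell command python3 -m creep 'ROWS' [FORCE]. ROWS is a JSON object of lists of equal length, an entry for each row: "translation": the shift along the world's x, y, z in mm, a list of three; "spin": the turn about the world's z in rad; "gripper": the opening, from 0 (shut) to 1 (fully open). In form: {"translation": [[dx, dy, dz], ...], "spin": [spin, ...], "gripper": [gripper, ...]}. A call has 1 to 8 rows; each row shifts and turns the commanded pose from where the row before left it; what a row does not reach is not made up. A row lasts 1/10 s, in which the tool goes at most 50 mm and 8.59 degrees, less where a joint would pass 70% of its speed; a pose out of reach is approached as far as the arm can. A call is refused whole if a number of a shift passes 50 or a number of a turn 0.15, either way. A call with a gripper value outside its range is refused whole. The fingers move at their own pace and stop on an object; FORCE is the grip in N (left out, the last holds). Time passes only in rows, so rows that do not move let the fingers close. It gives the time, the measured TCP pose, the force, the opening and the grip force at its end, in the units of the state.
- get_state(): the state, without advancing time (a new reading comes with each control period).
- cams.grab_frame(name): name is "side" or "top" or "wrist"; returns a dict with "img" (420x560x3 uint8, red, green, blue), "mtx" (3x3 intrinsics, pixels), "D" ([k1, k2, p1, p2, k3] as OpenCV has them; the pictures are not rectified), "R" (3x3) and "t" (3): a world point X has camera coordinates R X + t. Camera axes: x right, y down, z forward; pixel columns grow to the right and rows downward; lengths in m; the calibration is good to about 2 mm. A picture is of the moment at which its call begins. There is no depth.
- arm.job_done(): hands the job in; it is judged then, once.
Trained networks look in the newest picture that a camera, given by its name, has taken for a name from the list of things; names that differ only in an ending like _2 or _b are one class to them, and where a whole thing is asked for, a point or a joint stands for the part that bears it (a point fixed in the world has none). Each returns a list of dicts, best first, with "confidence" (0 to 1); they miss things now and then, are a little off and sometimes report something else, mostly with a low value. They report only what shows in the picture. A call takes as long as a camera call. They do not tell look-alikes from the thing itself.
- nets.search_frame(camera, label): "centre" ([x, y, z] in m, in world coordinates, good to about 4 mm: the middle of the surface that is visible of it).
- nets.pinpoint(camera, label): "centre" ([x, y, z] in m, in world coordinates, good to about 4 mm: a listed point, or the origin of a listed thing).
The state is a dict: "t": time; "q": joint angles; "qd": joint speeds; "joint_efforts": joint torques, N m; "eef_pos": TCP position; "ee_rot": TCP orientation; "force": force on the tool from outside, world axes, zero at the start; "moment": the same for the moment, N m; "width": finger opening in m; "gripper_force": force on a finger pad.
Only numpy, scipy, OpenCV 4.12 (cv2) and the standard library are available. Lean on these libraries where they do the work, as an engineer would, in place of code of your own. Each camera call takes 0.05 s, during which the arm holds its last target. There are 200 camera calls.

## Working session

There is one attempt and no reset: what is moved stays moved. The work goes in short steps, Python scripts to look and compute and a shell command to move; the robot and the scene stay as the last step left them, time stands still between calls to the robot, and variables do not carry over. Pictures are saved under pics/ and viewed, at most 14 in all, crops included, and the job is handed in when it is done.

```bash
ls; mkdir -p pics
cat > h.py <<'E'
import numpy as np, cv2
from station import get_state, cams, arm, nets
def snap(c,fn=None):
    f=cams.grab_frame(c)
    if fn: cv2.imwrite('pics/'+fn+'.png',f['img'][:,:,::-1])
    return f
def proj(f,X):
    p,_=cv2.projectPoints(np.array(X,float).reshape(-1,3),cv2.Rodrigues(f['R'])[0],f['t'],f['mtx'],np.array(f['D'],float)); return p.reshape(-1,2)
def ray(f,uv,z):
    n=cv2.undistortPoints(np.array([[uv]],float),f['mtx'],np.array(f['D'],float))[0,0]
    d=f['R'].T@np.array([n[0],n[1],1]); o=-f['R'].T@f['t']; return o+d*(z-o[2])/d[2]
def find(c,labels,f=None,fn='pinpoint',k=5):
    for l in labels:
        for r in getattr(nets,fn)(c,l)[:k]:
            print(c,l,np.round(r['centre'],3),round(r['confidence'],2),'' if f is None else proj(f,r['centre'])[0].round())
E
python3 - <<'E'
from h import *
for c in ['top','side']:
    f=snap(c,c+'0')
    find(c,['tester','cover_handle','bolt_knob','keeper','cell1','beaker','bottle','driver','plug','weight','clamp_ring','dish'],f)
print(get_state())
E
```

```text
pics
top tester [ 0.616 -0.018  0.   ] 0.85 [277. 166.]
top tester [0.438 0.127 0.002] 0.36 [229. 223.]
top cover_handle [ 0.558 -0.013  0.089] 0.85 [276. 182.]
top cover_handle [ 0.37  -0.007 -0.001] 0.16 [273. 246.]
top bolt_knob [0.6   0.179 0.117] 0.72 [208. 165.]
top bolt_knob [ 0.426 -0.147  0.003] 0.32 [319. 228.]
top keeper [0.606 0.121 0.079] 0.56 [230. 165.]
top keeper [ 0.558 -0.016  0.091] 0.43 [276. 182.]
top cell1 [ 0.477 -0.351  0.001] 0.78 [385. 212.]
top cell1 [0.439 0.128 0.004] 0.67 [229. 223.]
top cell1 [0.369 0.268 0.   ] 0.63 [183. 245.]
top cell1 [0.455 0.243 0.003] 0.62 [191. 218.]
top cell1 [ 0.468 -0.258  0.003] 0.59 [355. 215.]
top beaker [0.543 0.404 0.001] 0.94 [140. 189.]
top bottle [ 0.58  -0.389  0.002] 0.84 [397. 179.]
top driver [ 0.488 -0.479  0.004] 0.56 [426. 209.]
top driver [ 0.616 -0.018 -0.   ] 0.3 [277. 166.]
top plug [ 0.351  0.18  -0.001] 0.48 [212. 252.]
top plug [0.601 0.178 0.119] 0.4 [208. 165.]
top weight [ 0.375 -0.008 -0.002] 0.56 [273. 245.]
top clamp_ring [ 0.63  -0.481  0.005] 0.76 [426. 163.]
top dish [ 0.401  0.48  -0.002] 0.86 
[... 998 characters left out ...]
 0.489 -0.481  0.001] 0.16 [393. 342.]
{'t': 1.3, 'q': array([ 1.62209758e+00,  3.58596875e-01,  1.18931549e-02, -1.59177881e-06,
       -1.22407687e+00, -2.88100004e-01]), 'qd': array([-0.00018825, -0.00079388, -0.00023036, -0.00076244, -0.00134972,
        0.0001855 ]), 'joint_efforts': array([-1.55326281e-03, -5.82381427e+01,  2.93307209e+01,  7.00261161e+00,
        1.24465569e-02, -2.93093285e-05]), 'eef_pos': array([0.15836161, 0.65614245, 0.22655999]), 'ee_rot': array([-3.14157799e+00,  5.90603794e-06, -2.36799287e-01]), 'force': array([ 1.47802477,  0.57547013, -0.35682575]), 'moment': array([-0.02286099,  0.0025184 ,  0.06878682]), 'gripper_force': 0.0, 'width': 0.08785779917284012}
```

View images.

Run:
```python
import cv2
a=cv2.imread('pics/top0.png')[130:290,80:460]; cv2.imwrite('pics/top0c.png',cv2.resize(a,(798,336),interpolation=cv2.INTER_CUBIC))
a=cv2.imread('pics/side0.png')[110:370,130:470]; cv2.imwrite('pics/side0c.png',cv2.resize(a,(784,600),interpolation=cv2.INTER_CUBIC))
```

```text
(no output)
```

View pics/top0c.png

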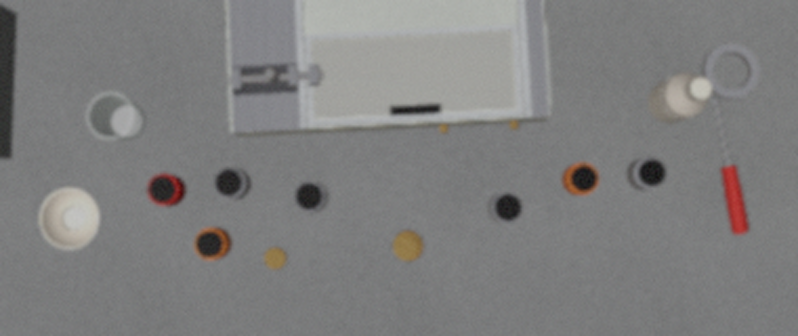

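View pics/side0c.png

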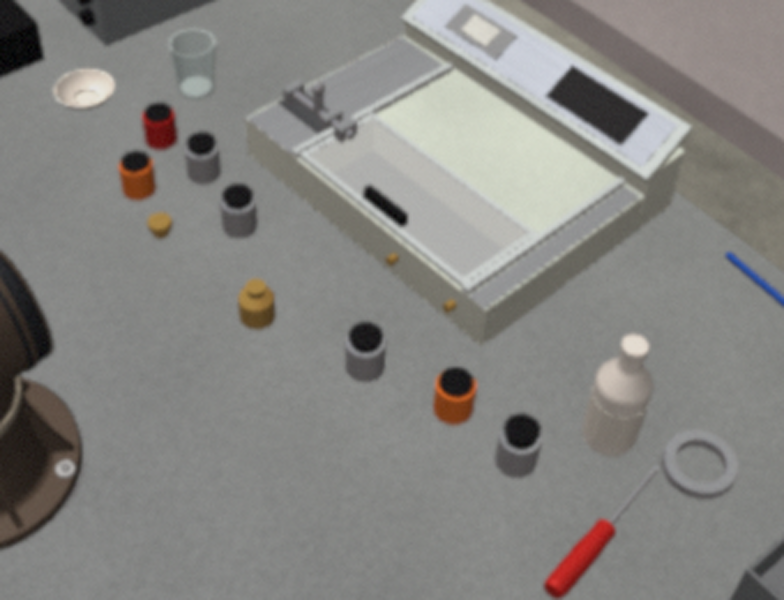

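```bash
python3 -m creep '{"translation":[[30,-35,8],[30,-35,8],[30,-35,8],[30,-35,8],[30,-35,8],[30,-35,8],[30,-35,8],[30,-35,8]],"spin":[0.05,0.05,0.05,0.05,0.05,0.05,0,0],"gripper":[0.4,0.4,0.4,0.4,0.4,0.4,0.4,0.4]}' 20; python3 -m creep '{"translation":[[30,-35,0],[30,-35,0],[30,-35,0],[30,-35,0],[30,-35,0],[0,0,0]],"spin":[0,0,0,0,0,0],"gripper":[0.4,0.4,0.4,0.4,0.4,0.4]}'
python3 - <<'E'
from h import *
f=snap('wrist','w1')
find('wrist',['tester','bolt_knob','keeper','cover_handle'],f)
print(get_state()['q'].round(3))
E
```

```text
t: 2.1
eef_pos: [0.3992, 0.3746, 0.2913]
ee_rot: [-3.141, -0.0, 0.064]
force: [1.9, 0.3, -0.4]
width: 0.0358
gripper_force: 0.0
t: 2.7
eef_pos: [0.5508, 0.1972, 0.2902]
ee_rot: [3.14, 0.0, 0.058]
force: [-0.5, 0.8, 0.0]
width: 0.035
gripper_force: 0.0
wrist tester [ 0.616 -0.016 -0.001] 0.98 [462. 127.]
wrist bolt_knob [0.602 0.176 0.12 ] 0.62 [306. 136.]
wrist keeper [0.606 0.12  0.08 ] 0.69 [362. 133.]
wrist cover_handle [ 0.558 -0.015  0.089] 0.9 [492. 192.]
[ 0.688  0.174 -0.093 -0.    -1.303  0.947]
```

View pics/w1.png

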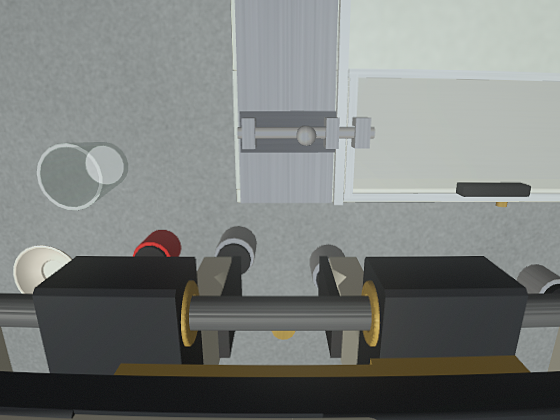

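Run:
```python
from h import *
f=snap('wrist')
for uv,z in [((239,203),.066),((334,203),.066),((232,3),.066),((559,199),.066),((337,3),.076),((344,203),.076),((306,136),.12),((457,183),.0905),((528,183),.0905)]:
    print(uv,ray(f,uv,z).round(4))
o=np.array([.616,-.017])
for yaw in (0,.03,.05,.07):
    c,s=np.cos(yaw),np.sin(yaw); R=np.array([[c,-s],[s,c]])
    P=lambda x,y,z:[*(o+R@[x,y]),z]
    print(yaw,proj(f,[P(-.072,.26,.066),P(.215,.26,.066),P(-.072,-.19,.066),P(-.0555,0,.0905),P(0,.188,.12)]).round())
```

```text
(239, 203) [0.5222 0.2414 0.066 ]
(334, 203) [0.5286 0.1425 0.066 ]
(232, 3) [0.7122 0.2553 0.066 ]
(559, 199) [ 0.5493 -0.101   0.066 ]
(337, 3) [0.7161 0.1599 0.076 ]
(344, 203) [0.5318 0.1339 0.076 ]
(306, 136) [0.5992 0.1814 0.12  ]
(457, 183) [0.5626 0.0283 0.0905]
(528, 183) [ 0.5678 -0.0441  0.0905]
0 [[ 238.  182.]
 [ 252. -140.]
 [ 643.  210.]
 [ 501.  188.]
 [ 320.  117.]]
0.03 [[ 240.  190.]
 [ 244. -131.]
 [ 646.  205.]
 [ 502.  188.]
 [ 319.  123.]]
0.05 [[ 242.  195.]
 [ 239. -124.]
 [ 648.  202.]
 [ 503.  188.]
 [ 319.  128.]]
0.07 [[ 243.  200.]
 [ 235. -118.]
 [ 650.  199.]
 [ 504.  188.]
 [ 319.  132.]]
```

Run:
```python
from h import *
print(get_state()['eef_pos'],get_state()['ee_rot'])
f=snap('wrist','w2'); print(f['t'])
find('wrist',['tester','bolt_knob','keeper','cover_handle'],f)
from scipy.optimize import least_squares
im=cv2.imread('pics/w2.png'); w1=cv2.imread('pics/w1.png'); print(np.abs(im.astype(int)-w1).mean())
d=cv2.phaseCorrelate(np.float32(w1[:240,:,1]),np.float32(im[:240,:,1])); print(d)
```

```text
[0.54780557 0.20207699 0.2907445 ] [-3.14130000e+00 -2.46354222e-04  6.47265981e-02]
[0.16425634 0.48592056 0.60669025]
wrist tester [ 0.616 -0.017  0.   ] 0.83 [468. 127.]
wrist tester [ 0.424 -0.147  0.004] 0.19 [534. 282.]
wrist bolt_knob [0.603 0.178 0.121] 0.83 [311. 131.]
wrist keeper [0.603 0.124 0.081] 0.57 [364. 133.]
wrist cover_handle [ 0.559 -0.015  0.091] 0.95 [499. 190.]
4.299509637188208
((5.162033954183926, -3.251987932761935), 0.8239001759776363)
```

```bash
python3 -m creep '{"translation":[[27,-12,-20],[27,-12,-20],[0,0,-40],[0,0,-40],[0,0,-35],[0,0,-20],[0,0,-12],[0,0,0]],"spin":[0,0,0,0,0,0,0,0],"gripper":[0.5,0.5,0.5,0.5,0.5,0.5,0.5,0.5]}' 20
python3 -m creep '{"translation":[[0,0,0],[0,0,0],[0,0,0],[0,0,0],[0,0,0]],"spin":[0,0,0,0,0],"gripper":[0,0,0,0,0]}' 20
```

```text
t: 4.05
eef_pos: [0.6016, 0.177, 0.1021]
ee_rot: [3.14, 0.002, 0.063]
force: [-0.1, 0.1, 1.4]
width: 0.044
gripper_force: 0.0
t: 4.55
eef_pos: [0.6027, 0.1773, 0.1043]
ee_rot: [-3.141, -0.001, 0.063]
force: [-0.7, 1.3, 3.3]
width: 0.0129
gripper_force: 20.0
```

```bash
python3 -m creep '{"translation":[[-0.3,5,0],[-0.3,5,0],[-0.3,5,0],[-0.4,5,0],[-0.4,5,0],[-0.4,5,0],[-0.3,4,0],[0,0,0]],"spin":[0,0,0,0,0,0,0,0],"gripper":[0,0,0,0,0,0,0,0]}' 20
```

```text
t: 5.35
eef_pos: [0.6005, 0.2114, 0.1043]
ee_rot: [3.141, -0.001, 0.064]
force: [1.7, -2.6, 5.8]
width: 0.0129
gripper_force: 20.0
```

```bash
python3 -m creep '{"translation":[[-0.3,4,0],[-0.2,3,0],[0,0,0],[0,0,0]],"spin":[0,0,0,0],"gripper":[0,0,0,0]}' 20
```

```text
t: 5.75
eef_pos: [0.6002, 0.2119, 0.1042]
ee_rot: [3.133, 0.002, 0.063]
force: [8.5, -26.5, 6.3]
width: 0.0132
gripper_force: 20.0
```

```bash
python3 -m creep '{"translation":[[0,-6,0],[0,0,0],[0,0,0],[0,0,40],[0,0,30],[-9,-46,0],[-15,-46,0],[-15,-46,0]],"spin":[0,0,0,0,0,0,0,0],"gripper":[0.4,0.4,0.4,0.4,0.4,0.4,0,0]}' 20
python3 -m creep '{"translation":[[-15,-46,0],[-15,-46,0],[0,0,0],[0,0,-30],[0,0,-30],[0,0,-25],[0,0,-9],[0,0,0]],"spin":[0,0,0,0,0,0,0,0],"gripper":[0,0,0,0,0,0,0,0]}' 20
```

```text
t: 6.55
eef_pos: [0.5598, 0.0741, 0.1735]
ee_rot: [-3.141, -0.0, 0.065]
force: [0.2, -0.3, -0.1]
width: 0.0241
gripper_force: 0.0
t: 7.35
eef_pos: [0.53, -0.0173, 0.0785]
ee_rot: [3.141, 0.002, 0.064]
force: [-0.3, -0.6, -0.4]
width: 0.0003
gripper_force: 0.0
```

```bash
python3 -m creep '{"translation":[[8,0.5,0],[12,1,0],[18,1.3,0],[20,1.4,0],[20,1.4,0],[20,1.4,0],[20,1.4,0],[15,1,0]],"spin":[0,0,0,0,0,0,0,0],"gripper":[0,0,0,0,0,0,0,0]}'
python3 -m creep '{"translation":[[8,0.5,0],[5,0.3,0],[3,0.2,0],[0,0,0]],"spin":[0,0,0,0],"gripper":[0,0,0,0]}'
```

```text
t: 8.15
eef_pos: [0.6653, -0.0089, 0.0806]
ee_rot: [3.141, -0.0, 0.063]
force: [-3.6, -1.5, 2.5]
width: 0.0002
gripper_force: 1.7
t: 8.55
eef_pos: [0.6761, -0.008, 0.0798]
ee_rot: [3.141, 0.006, 0.063]
force: [-13.2, -1.1, 9.0]
width: 0.0004
gripper_force: 6.6
```

```bash
python3 -m creep '{"translation":[[3,0.2,0],[2,0,0],[0,0,0]],"spin":[0,0,0],"gripper":[0,0,0]}'
python3 -m creep '{"translation":[[-15,0,0],[-10,0,20],[0,0,45],[0,0,45],[-30,-15,20],[-30,-15,0],[-30,-15,0],[-30,-15,0]],"spin":[0,0,0,-0.15,-0.15,-0.15,-0.15,-0.15],"gripper":[0,0,0.65,0.65,0.65,0.65,0.65,0.65]}'
```

```text
t: 8.85
eef_pos: [0.6763, -0.008, 0.0798]
ee_rot: [3.141, 0.015, 0.062]
force: [-29.2, 2.1, 21.7]
width: 0.0005
gripper_force: 14.9
t: 9.65
eef_pos: [0.5389, -0.0674, 0.2105]
ee_rot: [-3.139, -0.002, -0.693]
force: [0.3, -0.5, 0.9]
width: 0.0428
gripper_force: 0.0
```

```bash
python3 -m creep '{"translation":[[-25,-15,0],[-25,-15,0],[-25,-15,0],[0,0,0],[0,0,0],[0,0,0],[0,0,0]],"spin":[-0.15,-0.15,-0.15,-0.15,-0.15,-0.13,0],"gripper":[0.65,0.65,0.65,0.65,0.65,0.65,0.65]}'
python3 - <<'E'
from h import *
for c in ['top','side','wrist']:
    f=snap(c,c+'3'); find(c,['cell1'],f,k=8); find(c,['cover_handle'],f)
print(get_state()['eef_pos'],get_state()['q'].round(2))
E
```

```text
t: 10.35
eef_pos: [0.465, -0.1121, 0.2104]
ee_rot: [-3.139, 0.0, -1.569]
force: [0.2, -0.6, 0.3]
width: 0.0569
gripper_force: 0.0
top cell1 [ 0.446  0.34  -0.003] 0.67 [160. 220.]
top cell1 [ 0.369  0.267 -0.001] 0.52 [183. 246.]
top cell1 [ 0.475 -0.356  0.   ] 0.5 [386. 213.]
top cover_handle [ 0.69  -0.003  0.088] 0.71 [273. 136.]
side cell1 [0.453 0.242 0.   ] 0.87 [218. 186.]
side cell1 [0.438 0.132 0.004] 0.86 [233. 207.]
side cell1 [ 0.466 -0.256  0.001] 0.81 [325. 287.]
side cell1 [ 0.426 -0.149  0.004] 0.75 [288. 268.]
side cell1 [ 0.448  0.34  -0.004] 0.75 [200. 171.]
side cell1 [ 0.477 -0.353 -0.   ] 0.65 [354. 310.]
side cell1 [ 0.371  0.273 -0.002] 0.52 [190. 192.]
side cover_handle [ 0.69  -0.007  0.088] 0.61 [329. 176.]
wrist cell1 [ 0.467 -0.258  0.   ] 0.9 [278.  26.]
wrist cell1 [ 0.424 -0.146  0.   ] 0.69 [323. 151.]
[ 0.4645069  -0.11223863  0.20951884] [ 0.18  0.04 -0.43  0.   -1.1  -0.17]
```

View pics/side3.png

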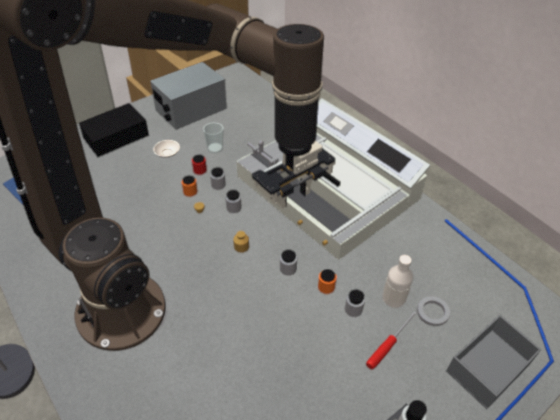

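```bash
python3 -m creep '{"translation":[[-20,-18,-30],[-20,-18,-30],[0,0,-40],[0,0,-40],[0,0,-30],[0,0,-17],[0,0,0],[0,0,0]],"spin":[0,0,0,0,0,0,0,0],"gripper":[0.8,0.8,0.8,0.8,0.8,0.8,0.8,0.8]}' 40
python3 -m creep '{"translation":[[0,0,0],[0,0,0],[0,0,0],[0,0,0]],"spin":[0,0,0,0],"gripper":[0.3,0.3,0.3,0.3]}' 40
```

```text
t: 11.6
eef_pos: [0.4247, -0.1483, 0.0228]
ee_rot: [3.141, -0.0, -1.566]
force: [-0.6, -0.7, 0.3]
width: 0.07
gripper_force: 0.0
t: 12.0
eef_pos: [0.4251, -0.1482, 0.0233]
ee_rot: [-3.14, 0.0, -1.567]
force: [-0.3, 1.8, 5.2]
width: 0.0453
gripper_force: 40.0
```

```bash
python3 -m creep '{"translation":[[0,0,30],[0,0,40],[0,0,40],[30,15,0],[35,18,0],[35,18,0],[35,18,0],[35,18,0]],"spin":[0,0,0,0.03,0.04,0,0,0],"gripper":[0.3,0.3,0.3,0.3,0.3,0.3,0.3,0.3]}'
python3 -m creep '{"translation":[[21,11,0],[0,0,0],[0,0,0],[0,0,-40],[0,0,-30],[0,0,-20],[0,0,0]],"spin":[0,0,0,0,0,0,0],"gripper":[0.3,0.3,0.3,0.3,0.3,0.3,0.3]}'
```

```text
t: 12.8
eef_pos: [0.5954, -0.0604, 0.1325]
ee_rot: [3.141, 0.0, -1.497]
force: [0.8, -0.3, -0.6]
width: 0.0454
gripper_force: 40.0
t: 13.5
eef_pos: [0.6121, -0.0512, 0.0399]
ee_rot: [3.136, -0.0, -1.498]
force: [-0.5, 0.1, -1.2]
width: 0.0455
gripper_force: 40.0
```

```bash
python3 -m creep '{"translation":[[0,0,-4],[0,0,-3],[0,0,0]],"spin":[0,0,0],"gripper":[0.3,0.3,0.3]}'
python3 -m creep '{"translation":[[0,0,-1],[0,0,0]],"spin":[0,0],"gripper":[0.3,0.3]}'
```

```text
t: 13.8
eef_pos: [0.6158, -0.0502, 0.0365]
ee_rot: [-3.14, 0.0, -1.497]
force: [-0.5, 0.0, -1.3]
width: 0.0453
gripper_force: 40.0
t: 14.0
eef_pos: [0.6157, -0.0502, 0.0351]
ee_rot: [-3.141, 0.0, -1.497]
force: [0.5, 0.0, -1.3]
width: 0.045
gripper_force: 40.0
```

```bash
python3 -m creep '{"translation":[[0,0,-1.5],[0,0,0]],"spin":[0,0],"gripper":[0.3,0.3]}'
python3 -m creep '{"translation":[[0,0,0],[0,0,0],[0,0,0],[0,0,40],[0,0,40]],"spin":[0,0,0,0,0],"gripper":[0.65,0.65,0.65,0.65,0.65]}'
```

```text
t: 14.2
eef_pos: [0.6157, -0.0502, 0.0334]
ee_rot: [-3.141, -0.0, -1.497]
force: [0.8, -0.5, 0.8]
width: 0.0452
gripper_force: 40.0
t: 14.7
eef_pos: [0.6144, -0.0505, 0.1127]
ee_rot: [3.138, -0.001, -1.497]
force: [1.8, -0.0, -0.3]
width: 0.0569
gripper_force: 0.0
```

```bash
python3 -m creep '{"translation":[[0,0,0],[0,0,0],[0,0,0],[0,0,-20],[0,0,-18],[0,0,-5],[0,0,-5],[0,0,-3]],"spin":[0,0,0,0,0,0,0,0],"gripper":[0,0,0,0,0,0,0,0]}'
python3 -m creep '{"translation":[[0,0,-1],[0,0,-1],[0,0,0]],"spin":[0,0,0],"gripper":[0,0,0]}'
```

```text
t: 15.5
eef_pos: [0.6202, -0.0498, 0.0644]
ee_rot: [-3.133, -0.001, -1.495]
force: [8.5, 0.8, 14.1]
width: 0.0017
gripper_force: 6.6
t: 15.8
eef_pos: [0.6215, -0.0496, 0.0641]
ee_rot: [-3.13, -0.0, -1.495]
force: [7.9, 0.1, 11.7]
width: 0.0004
gripper_force: 6.1
```

```bash
python3 -m creep '{"translation":[[0,0,2],[0,0,40],[0,0,40],[-50,0,30],[-50,0,30],[-40,0,0],[0,0,0],[0,0,0]],"spin":[0,0,0,0,0,0,0,0],"gripper":[0,0,0,0,0,0.8,0.8,0.8]}'
python3 - <<'E'
from h import *
for c in ['wrist','side']:
    f=snap(c,c+'4'); find(c,['cell1'],f,k=8)
a=cv2.imread('pics/side4.png')[100:280,200:440]; b=cv2.resize(a,(400,300),interpolation=cv2.INTER_CUBIC)
w=cv2.resize(cv2.imread('pics/wrist4.png'),(400,300)); cv2.imwrite('pics/c4.png',np.hstack([b,w]))
E
```

```text
t: 16.6
eef_pos: [0.4889, -0.0503, 0.1944]
ee_rot: [-3.14, 0.0, -1.496]
force: [1.4, 0.0, 0.4]
width: 0.019
gripper_force: 0.0
wrist cell1 [ 0.436  0.127 -0.002] 0.86 [317. 350.]
wrist cell1 [ 0.613 -0.049  0.011] 0.66 [146. 183.]
wrist cell1 [ 0.367 -0.01  -0.   ] 0.33 [399. 238.]
side cell1 [0.439 0.13  0.003] 0.83 [234. 207.]
side cell1 [ 0.617 -0.047  0.014] 0.73 [318. 213.]
side cell1 [ 0.453  0.245 -0.001] 0.64 [217. 185.]
side cell1 [ 0.469 -0.255 -0.001] 0.62 [326. 287.]
side cell1 [ 0.479 -0.354 -0.001] 0.57 [355. 310.]
side cell1 [0.368 0.272 0.002] 0.54 [189. 191.]
side cell1 [ 0.45   0.338 -0.002] 0.52 [201. 170.]
```

View pics/c4.png

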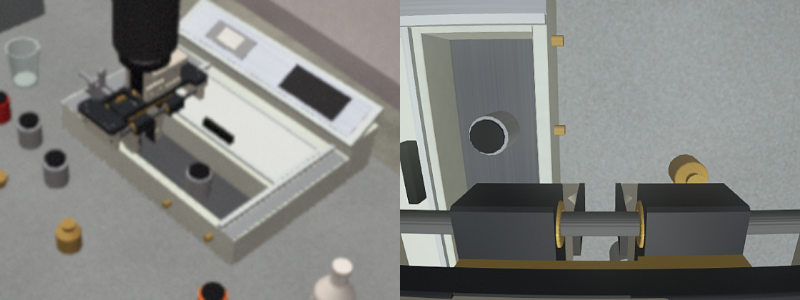

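```bash
python3 -m creep '{"translation":[[0,40,0],[0,40,0],[-10,40,0],[-14,40,0],[-14,19,-25],[0,0,-25],[0,0,0],[0,0,0]],"spin":[0,0,0,0,0,0,0,0],"gripper":[0.8,0.8,0.8,0.8,0.8,0.8,0.8,0.8]}' 40
python3 - <<'E'
from h import *
f=snap('wrist'); find('wrist',['cell1'],f,k=8); f=snap('side'); find('side',['cell1'],f,k=8)
print(get_state()['eef_pos'])
E
```

```text
t: 17.6
eef_pos: [0.4521, 0.1286, 0.1434]
ee_rot: [3.14, -0.002, -1.497]
force: [0.3, 0.4, 0.3]
width: 0.07
gripper_force: 0.0
wrist cell1 [ 0.369  0.272 -0.001] 0.65 [356. 355.]
wrist cell1 [0.457 0.245 0.003] 0.6 [265. 328.]
side cell1 [ 0.469 -0.259 -0.001] 0.94 [327. 288.]
side cell1 [ 0.476 -0.352 -0.001] 0.89 [353. 310.]
side cell1 [ 0.449  0.338 -0.005] 0.79 [201. 171.]
side cell1 [ 0.62  -0.052  0.017] 0.74 [319. 212.]
side cell1 [ 0.455  0.241 -0.001] 0.69 [218. 186.]
side cell1 [ 0.369  0.273 -0.002] 0.67 [189. 192.]
side cell1 [0.44  0.132 0.003] 0.53 [234. 207.]
[0.45264675 0.12872293 0.14450565]
```

```bash
python3 -m creep '{"translation":[[-14,1,-20],[0,0,-40],[0,0,-35],[0,0,-26],[0,0,0],[0,0,0]],"spin":[0,0,0,0,0,0],"gripper":[0.8,0.8,0.8,0.8,0.8,0.8]}' 40
python3 -m creep '{"translation":[[0,0,0],[0,0,0],[0,0,0],[0,0,0]],"spin":[0,0,0,0],"gripper":[0.3,0.3,0.3,0.3]}' 40
```

```text
t: 18.4
eef_pos: [0.4383, 0.1297, 0.0232]
ee_rot: [-3.142, -0.0, -1.497]
force: [1.9, -0.6, 0.5]
width: 0.0703
gripper_force: 0.0
t: 18.8
eef_pos: [0.4383, 0.1302, 0.0234]
ee_rot: [-3.14, 0.001, -1.497]
force: [-0.3, 0.7, 6.8]
width: 0.0453
gripper_force: 40.0
```

```bash
python3 -m creep '{"translation":[[0,0,30],[0,0,40],[0,0,40],[30,-20,0],[36,-23,0],[36,-23,0],[36,-23,0],[35,-21,0]],"spin":[0,0,0,0,0,0,0,0],"gripper":[0.3,0.3,0.3,0.3,0.3,0.3,0.3,0.3]}'
python3 -m creep '{"translation":[[0,0,0],[0,0,0],[0,0,-40],[0,0,-30],[0,0,-18],[0,0,0],[0,0,0],[0,0,0]],"spin":[0,0,0,0,0,0,0,0],"gripper":[0.3,0.3,0.3,0.3,0.3,0.3,0.3,0.3]}'
```

```text
t: 19.6
eef_pos: [0.6117, 0.0185, 0.1324]
ee_rot: [3.141, 0.0, -1.497]
force: [1.0, 0.6, -1.2]
width: 0.0452
gripper_force: 40.0
t: 20.4
eef_pos: [0.6115, 0.0204, 0.0462]
ee_rot: [-3.139, 0.0, -1.496]
force: [0.2, -0.4, -0.7]
width: 0.0452
gripper_force: 40.0
```

Lower 13 mm, release, rise and close fully before pressing.

```bash
python3 -m creep '{"translation":[[0,0,-6],[0,0,-4],[0,0,-2.5],[0,0,0],[0,0,0]],"spin":[0,0,0,0,0],"gripper":[0.3,0.3,0.3,0.3,0.3]}'
python3 -m creep '{"translation":[[0,0,0],[0,0,0],[0,0,0],[0,0,40],[0,0,20],[0,0,0],[0,0,0],[0,0,0]],"spin":[0,0,0,0,0,0,0,0],"gripper":[0.65,0.65,0.65,0.65,0,0,0,0]}'
```

```text
t: 20.9
eef_pos: [0.6108, 0.0201, 0.0335]
ee_rot: [-3.141, 0.0, -1.496]
force: [-5.3, 2.5, 10.8]
width: 0.0455
gripper_force: 40.0
t: 21.7
eef_pos: [0.61, 0.0195, 0.0909]
ee_rot: [3.14, -0.0, -1.497]
force: [-0.5, 1.0, -1.2]
width: 0.0304
gripper_force: 0.0
```

```bash
python3 -m creep '{"translation":[[0,0,0],[0,0,-10],[0,0,-10],[0,0,-5],[0,0,-5],[0,0,0]],"spin":[0,0,0,0,0,0],"gripper":[0,0,0,0,0,0]}'
```

```text
t: 22.3
eef_pos: [0.6118, 0.0198, 0.0633]
ee_rot: [-3.14, -0.0, -1.496]
force: [-1.1, -1.1, 10.5]
width: 0.0004
gripper_force: 5.4
```

```bash
python3 -m creep '{"translation":[[0,0,-2],[0,0,-2],[0,0,0],[0,0,0]],"spin":[0,0,0,0],"gripper":[0,0,0,0]}'
```

```text
t: 22.7
eef_pos: [0.6122, 0.0197, 0.0629]
ee_rot: [-3.137, -0.001, -1.495]
force: [-10.9, -0.2, 38.9]
width: 0.0004
gripper_force: 19.2
```

```bash
python3 -m creep '{"translation":[[0,0,25],[2,-35,0],[2,-35,0],[0,0,0],[0,0,-12],[0,0,-8],[0,0,-4],[0,0,0]],"spin":[0,0,0,0,0,0,0,0],"gripper":[0,0,0,0,0,0,0,0]}'
python3 -m creep '{"translation":[[0,0,-2],[0,0,-1],[0,0,0]],"spin":[0,0,0],"gripper":[0,0,0]}'
```

```text
t: 23.5
eef_pos: [0.6148, -0.05, 0.063]
ee_rot: [-3.141, -0.002, -1.494]
force: [-14.9, -0.9, 41.6]
width: 0.0007
gripper_force: 20.5
t: 23.8
eef_pos: [0.6151, -0.0501, 0.0628]
ee_rot: [-3.139, -0.002, -1.493]
force: [-22.4, 2.2, 61.1]
width: 0.0002
gripper_force: 30.6
```

```bash
python3 -m creep '{"translation":[[0,0,15],[0,0,45],[0,0,45],[-20,37,0],[-20,37,0],[-20,37,0],[-20,37,0],[-20,37,0]],"spin":[0,0,0,0,0,0,0,0],"gripper":[0,0,0,0.8,0.8,0.8,0.8,0.8]}' 40
python3 -m creep '{"translation":[[-20,37,0],[-20,37,0],[-20,34,0],[0,0,0],[0,0,0],[0,0,0]],"spin":[0,0,0,0,0,0],"gripper":[0.8,0.8,0.8,0.8,0.8,0.8]}' 40
python3 - <<'E'
from h import *
for c in ['side','top']: 
  f=snap(c); find(c,['cell1'],f,k=8)
print(get_state()['eef_pos'])
E
```

```text
t: 24.6
eef_pos: [0.513, 0.1367, 0.1599]
ee_rot: [3.14, -0.0, -1.496]
force: [0.7, 0.8, -0.8]
width: 0.0351
gripper_force: 0.0
t: 25.2
eef_pos: [0.4544, 0.2426, 0.1603]
ee_rot: [3.141, -0.001, -1.496]
force: [1.2, 0.0, 0.0]
width: 0.0701
gripper_force: 0.0
side cell1 [ 0.479 -0.352 -0.   ] 0.94 [354. 309.]
side cell1 [ 0.468 -0.257 -0.   ] 0.83 [326. 287.]
side cell1 [ 0.619 -0.05   0.014] 0.82 [319. 213.]
side cell1 [ 0.45   0.337 -0.002] 0.74 [201. 171.]
side cell1 [0.371 0.269 0.   ] 0.63 [191. 192.]
side cell1 [0.455 0.242 0.   ] 0.59 [218. 185.]
side cell1 [0.613 0.021 0.01 ] 0.55 [302. 201.]
top cell1 [ 0.468 -0.258 -0.   ] 0.68 [355. 215.]
top cell1 [ 0.615 -0.048  0.013] 0.66 [287. 166.]
top cell1 [ 0.478 -0.353  0.   ] 0.6 [385. 212.]
top cell1 [0.456 0.242 0.002] 0.57 [192. 217.]
top cell1 [ 0.612 -0.014 -0.002] 0.54 [276. 167.]
[0.4550302  0.24194577 0.16078035]
```

```bash
python3 -m creep '{"translation":[[1,0,-30],[0,0,-40],[0,0,-40],[0,0,-28],[0,0,0],[0,0,0]],"spin":[0,0,0,0,0,0],"gripper":[0.7,0.7,0.7,0.7,0.7,0.7]}' 40
python3 -m creep '{"translation":[[0,0,0],[0,0,0],[0,0,0],[0,0,0]],"spin":[0,0,0,0],"gripper":[0.3,0.3,0.3,0.3]}' 40
```

```text
t: 26.0
eef_pos: [0.4562, 0.2423, 0.0233]
ee_rot: [3.141, -0.001, -1.497]
force: [-0.1, 0.5, 0.6]
width: 0.0612
gripper_force: 0.0
t: 26.4
eef_pos: [0.4565, 0.2435, 0.0245]
ee_rot: [-3.139, 0.002, -1.496]
force: [-0.9, -0.4, 7.3]
width: 0.0452
gripper_force: 40.0
```

```bash
python3 -m creep '{"translation":[[0,0,30],[0,0,40],[0,0,40],[20,-28,0],[26,-28,0],[26,-28,0],[26,-25,0],[26,-25,0]],"spin":[0,0,0,0,0,0,0,0],"gripper":[0.3,0.3,0.3,0.3,0.3,0.3,0.3,0.3]}'
python3 -m creep '{"translation":[[26,-24,0],[0,0,0],[0,0,0],[0,0,-40],[0,0,-30],[0,0,-18],[0,0,0],[0,0,0]],"spin":[0,0,0,0,0,0,0,0],"gripper":[0.3,0.3,0.3,0.3,0.3,0.3,0.3,0.3]}'
```

```text
t: 27.2
eef_pos: [0.5803, 0.1076, 0.1334]
ee_rot: [-3.141, 0.0, -1.497]
force: [-0.1, 1.1, -1.8]
width: 0.0456
gripper_force: 40.0
t: 28.0
eef_pos: [0.6055, 0.0854, 0.0456]
ee_rot: [-3.142, -0.0, -1.496]
force: [-0.9, 0.3, -2.0]
width: 0.0454
gripper_force: 40.0
```

```bash
python3 -m creep '{"translation":[[0,0,-6],[0,0,-4],[0,0,-1.5],[0,0,0],[0,0,0]],"spin":[0,0,0,0,0],"gripper":[0.3,0.3,0.3,0.3,0.3]}'
python3 -m creep '{"translation":[[0,0,0],[0,0,0],[0,0,0],[0,0,40],[0,0,20],[0,0,0],[0,0,0],[0,0,0]],"spin":[0,0,0,0,0,0,0,0],"gripper":[0.65,0.65,0.65,0.65,0,0,0,0]}'
python3 -m creep '{"translation":[[0,0,0],[0,0,0],[0,0,-10],[0,0,-10],[0,0,-5],[0,0,-5],[0,0,-3],[0,0,0]],"spin":[0,0,0,0,0,0,0,0],"gripper":[0,0,0,0,0,0,0,0]}'
```

```text
t: 28.5
eef_pos: [0.6059, 0.085, 0.0346]
ee_rot: [-3.141, 0.0, -1.497]
force: [-3.7, 1.1, 5.8]
width: 0.0456
gripper_force: 40.0
t: 29.3
eef_pos: [0.6051, 0.0845, 0.0926]
ee_rot: [3.14, -0.0, -1.497]
force: [-0.1, -1.1, -0.3]
width: 0.0304
gripper_force: 0.0
t: 30.1
eef_pos: [0.6058, 0.0845, 0.0632]
ee_rot: [-3.141, -0.001, -1.496]
force: [-11.0, 0.2, 25.4]
width: 0.0009
gripper_force: 12.9
```

```bash
python3 -m creep '{"translation":[[0,0,15],[0,0,45],[0,0,45],[-12,-40,0],[-12,-40,0],[-12,-40,0],[-12,-40,0],[-12,-40,0]],"spin":[0,0,0,0.14,0.14,0.14,0.14,0.14],"gripper":[0,0,0,0.7,0.7,0.7,0.7,0.7]}' 40
python3 -m creep '{"translation":[[-12,-40,0],[-12,-40,0],[-12,-40,0],[-12,-40,0],[-12,-40,0],[-8,-38,0],[0,0,0],[0,0,0]],"spin":[0.14,0.14,0.17,0,0,0,0,0],"gripper":[0.7,0.7,0.7,0.7,0.7,0.7,0.7,0.7]}' 40
python3 -m creep '{"translation":[[-12,-40,0],[-12,-40,0],[-12,-40,0],[-12,-40,0],[-12,-40,0],[-8,-38,0],[0,0,0],[0,0,0]],"spin":[0.14,0.14,0.15,0,0,0,0,0],"gripper":[0.7,0.7,0.7,0.7,0.7,0.7,0.7,0.7]}' 40
python3 - <<'E'
from h import *
for c in ['side','top','wrist']: 
  f=snap(c,c+'5'); find(c,['cell1'],f,k=9)
print(get_state()['eef_pos'],get_state()['ee_rot'])
E
```

```text
t: 30.9
eef_pos: [0.545, -0.1166, 0.1653]
ee_rot: [-3.141, -0.0, -0.791]
force: [0.3, -0.7, -0.3]
width: 0.0351
gripper_force: 0.0
t: 31.7
eef_pos: [0.4775, -0.3528, 0.1648]
ee_rot: [-3.141, 0.001, -0.374]
force: [-0.2, -0.3, 1.4]
width: 0.0611
gripper_force: 0.0
side cell1 [ 0.467 -0.254 -0.   ] 0.97 [325. 287.]
side cell1 [0.609 0.022 0.011] 0.83 [301. 201.]
side cell1 [ 0.476 -0.354 -0.   ] 0.74 [354. 310.]
side cell1 [0.604 0.084 0.011] 0.65 [287. 191.]
side cell1 [ 0.371  0.274 -0.001] 0.56 [190. 191.]
side cell1 [ 0.449  0.338 -0.   ] 0.53 [200. 170.]
side cell1 [ 0.619 -0.05   0.012] 0.51 [319. 213.]
top cell1 [0.608 0.086 0.011] 0.77 [243. 168.]
top cell1 [ 0.445  0.343 -0.   ] 0.74 [159. 221.]
top cell1 [ 0.614 -0.014 -0.003] 0.68 [276. 167.]
top cell1 [0.608 0.018 0.012] 0.54 [265. 168.]
top cell1 [ 0.617 -0.049  0.007] 0.51 [287. 166.]
top cell1 [ 0.478 -0.351 -0.003] 0.47 [384. 212.]
top cell1 [ 0.37   0.269 -0.001] 0.47 [183. 245.]
wrist cell1 [ 0.467 -0.257  0.002] 0.88 [186. 244.]
wrist cell1 [ 0.477 -0.352 -0.004] 0.78 [280. 195.]
wrist cell1 [ 0.489 -0.478  0.003] 0.64 [415. 131.]
[ 0.47859897 -0.35110696  0.16564259] [-3.14152649e+00 -2.69622940e-04 -3.70097218e-01]out of range; nothing moved
```

```bash
python3 -m creep '{"translation":[[-1,-1,-35],[0,0,-40],[0,0,-40],[0,0,-27],[0,0,0],[0,0,0]],"spin":[0,0,0,0,0,0],"gripper":[0.7,0.7,0.7,0.7,0.7,0.7]}' 40
python3 -m creep '{"translation":[[0,0,0],[0,0,0],[0,0,0],[0,0,0]],"spin":[0,0,0,0],"gripper":[0.3,0.3,0.3,0.3]}' 40
```

```text
t: 32.6
eef_pos: [0.4777, -0.3528, 0.024]
ee_rot: [3.141, 0.0, -0.37]
force: [0.0, -0.4, 0.9]
width: 0.0615
gripper_force: 0.0
t: 33.0
eef_pos: [0.4783, -0.3533, 0.0253]
ee_rot: [-3.142, -0.003, -0.371]
force: [-0.5, 2.5, 7.9]
width: 0.0453
gripper_force: 40.0
```

```bash
python3 -m creep '{"translation":[[0,0,30],[0,0,40],[0,0,40],[15,33,0],[18,33,0],[18,33,0],[18,33,0],[18,33,0]],"spin":[0,0,0,-0.14,-0.14,-0.14,-0.14,-0.14],"gripper":[0.3,0.3,0.3,0.3,0.3,0.3,0.3,0.3]}'
python3 -m creep '{"translation":[[28,34,0],[28,34,0],[0,0,0],[0,0,0],[0,0,0]],"spin":[-0.14,-0.14,-0.14,0,0],"gripper":[0.3,0.3,0.3,0.3,0.3]}'
```

```text
t: 33.8
eef_pos: [0.5645, -0.1867, 0.134]
ee_rot: [-3.141, -0.0, -1.078]
force: [0.9, -0.8, -1.4]
width: 0.0452
gripper_force: 40.0
t: 34.3
eef_pos: [0.6195, -0.1202, 0.1335]
ee_rot: [3.141, 0.0, -1.488]
force: [-1.0, -0.2, -1.2]
width: 0.0454
gripper_force: 40.0
```

```bash
python3 -m creep '{"translation":[[0,0,-40],[0,0,-30],[0,0,-18],[0,0,0],[0,0,-5],[0,0,-4],[0,0,-1.5],[0,0,0]],"spin":[0,0,0,0,0,0,0,0],"gripper":[0.3,0.3,0.3,0.3,0.3,0.3,0.3,0.3]}'
python3 -m creep '{"translation":[[0,0,0]],"spin":[0],"gripper":[0.3]}'
```

```text
t: 35.1
eef_pos: [0.6204, -0.1201, 0.0356]
ee_rot: [-3.141, -0.0, -1.491]
force: [0.5, -0.6, -1.7]
width: 0.0451
gripper_force: 40.0
t: 35.2
eef_pos: [0.6205, -0.1199, 0.0356]
ee_rot: [-3.141, -0.0, -1.491]
force: [0.3, 0.1, -1.9]
width: 0.0452
gripper_force: 40.0
```

```bash
python3 -m creep '{"translation":[[0,0,-1.2],[0,0,0],[0,0,0],[0,0,0],[0,0,0],[0,0,40],[0,0,20],[0,0,0]],"spin":[0,0,0,0,0,0,0,0],"gripper":[0.3,0.3,0.65,0.65,0.65,0.65,0,0]}'
python3 -m creep '{"translation":[[0,0,0],[0,0,0],[0,0,0],[0,0,-12],[0,0,-10],[0,0,-5],[0,0,-5],[0,0,0]],"spin":[0,0,0,0,0,0,0,0],"gripper":[0,0,0,0,0,0,0,0]}'
```

```text
t: 36.0
eef_pos: [0.6224, -0.1201, 0.0973]
ee_rot: [-3.136, -0.001, -1.491]
force: [0.3, 0.4, 0.2]
width: 0.0461
gripper_force: 0.0
t: 36.8
eef_pos: [0.6206, -0.1201, 0.0632]
ee_rot: [-3.141, -0.001, -1.491]
force: [-5.1, 1.2, 15.3]
width: 0.0002
gripper_force: 7.7
```

Press a bit more, rise, and check with a look before shutting.

```bash
python3 -m creep '{"translation":[[0,0,-2],[0,0,0],[0,0,12],[0,0,45],[0,0,45],[-45,15,0],[-45,15,0],[-45,15,0]],"spin":[0,0,0,0,0,0,0,0],"gripper":[0,0,0,0,0,0,0,0]}'
python3 -m creep '{"translation":[[-30,30,40],[-20,30,40],[0,0,0],[0,0,0],[0,0,0]],"spin":[0,0,0,0,0],"gripper":[0,0,0,0,0]}'
python3 - <<'E'
from h import *
a=snap('top')['img'][140:200,200:330,::-1]; s=snap('side')['img'][130:250,230:410,::-1]; w=snap('wrist')['img'][:,:,::-1]
cv2.imwrite('pics/c6.png',np.vstack([np.hstack([cv2.resize(s,(400,267)),cv2.resize(w,(400,267))]),cv2.resize(a,(800,333),interpolation=cv2.INTER_CUBIC)])[:600])
E
```

```text
t: 37.6
eef_pos: [0.4833, -0.0748, 0.1612]
ee_rot: [3.141, 0.0, -1.492]
force: [-0.2, 1.7, 0.6]
width: 0.0007
gripper_force: 0.0
t: 38.1
eef_pos: [0.4404, -0.0216, 0.2324]
ee_rot: [3.14, -0.0, -1.492]
force: [-0.3, -0.1, -0.4]
width: 0.0004
gripper_force: 0.0
```

View pics/c6.png

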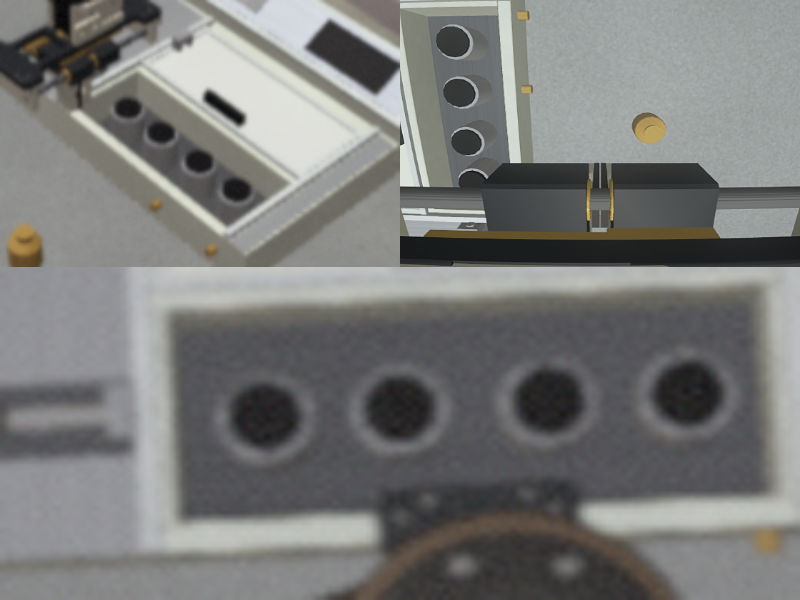

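```bash
python3 -m creep '{"translation":[[35,2,0],[35,2,0],[35,2,0],[35,2,0],[35,3,0],[35,3,0],[35,3,0],[35,2,0]],"spin":[0.14,0.14,0.14,0.14,0.14,0.14,0.14,0.14],"gripper":[0,0,0,0,0,0,0,0]}'
python3 -m creep '{"translation":[[10,0,0],[0,0,0],[0,0,0],[0,0,0],[0,0,0],[0,0,0]],"spin":[0.14,0.14,0.14,0.02,0,0],"gripper":[0,0,0,0,0,0]}'
```

```text
t: 39.05
eef_pos: [0.7222, -0.0033, 0.231]
ee_rot: [3.14, 0.002, -0.367]
force: [0.3, 0.8, 1.3]
width: 0.0007
gripper_force: 0.0
t: 39.65
eef_pos: [0.7308, -0.0028, 0.2327]
ee_rot: [3.141, 0.001, 0.065]
force: [0.5, -0.5, -0.6]
width: 0.0004
gripper_force: 0.0
```

```bash
python3 -m creep '{"translation":[[-5,0,-45],[0,0,-40],[0,0,-35],[0,0,-22],[0,0,-9],[0,0,0],[0,0,0]],"spin":[0,0,0,0,0,0,0],"gripper":[0,0,0,0,0,0,0]}'
python3 -m creep '{"translation":[[-10,-0.7,0],[-15,-1,0],[-20,-1.4,0],[-20,-1.4,0],[-20,-1.4,0],[-20,-1.4,0],[-20,-1.4,0],[-15,-1,0]],"spin":[0,0,0,0,0,0,0,0],"gripper":[0,0,0,0,0,0,0,0]}'
```

```text
t: 40.35
eef_pos: [0.7268, -0.0024, 0.0837]
ee_rot: [3.141, -0.002, 0.068]
force: [0.5, 0.8, 0.8]
width: 0.0001
gripper_force: 0.0
t: 41.15
eef_pos: [0.5862, -0.0114, 0.0842]
ee_rot: [-3.14, -0.005, 0.068]
force: [3.5, 2.3, -2.4]
width: 0.0007
gripper_force: 1.7
```

```bash
python3 -m creep '{"translation":[[-6,-0.4,0],[-5,-0.3,0],[-4,-0.2,0],[-4,0,0],[0,0,0],[0,0,0]],"spin":[0,0,0,0,0,0],"gripper":[0,0,0,0,0,0]}'
```

```text
t: 41.75
eef_pos: [0.5748, -0.0122, 0.0845]
ee_rot: [-3.141, -0.014, 0.07]
force: [22.2, -3.9, -9.2]
width: 0.0003
gripper_force: 10.7
```

```bash
python3 -m creep '{"translation":[[-4,0,0],[0,0,0],[0,0,0]],"spin":[0,0,0],"gripper":[0,0,0]}'
python3 -m creep '{"translation":[[12,0,0],[0,0,30],[0,0,45],[0,0,20],[0,0,0]],"spin":[0,0,0,0,0],"gripper":[0,0,0,0,0.4]}'
python3 - <<'E'
from h import *
for c in ['side','top','wrist']:
  f=snap(c); find(c,['cover_handle','keeper','bolt_knob'],f,k=1)
print(get_state()['eef_pos'])
E
```

```text
t: 42.05
eef_pos: [0.5745, -0.0119, 0.0848]
ee_rot: [-3.141, -0.02, 0.071]
force: [34.5, -8.2, -20.8]
width: 0.0005
gripper_force: 16.7
t: 42.55
eef_pos: [0.5765, -0.013, 0.1809]
ee_rot: [-3.141, -0.005, 0.069]
force: [-0.1, -0.0, 0.2]
width: 0.0041
gripper_force: 0.0
side cover_handle [ 0.557 -0.014  0.09 ] 0.73 [295. 197.]
side keeper [0.604 0.123 0.083] 0.88 [279. 166.]
side bolt_knob [0.599 0.214 0.123] 0.47 [260. 142.]
top cover_handle [ 0.561 -0.014  0.088] 0.9 [276. 181.]
top bolt_knob [ 0.627 -0.483  0.002] 0.71 [426. 165.]
wrist cover_handle [ 0.558 -0.016  0.09 ] 0.96 [280. 244.]
wrist keeper [0.604 0.12  0.08 ] 0.92 [ 86. 162.]
[ 0.57473418 -0.01303252  0.17693067]
```

```bash
python3 -m creep '{"translation":[[5,45,5],[5,45,0],[5,45,0],[5,45,0],[5,45,0],[0,0,0],[0,0,0]],"spin":[0,0,0,0,0,0,0],"gripper":[0.5,0.5,0.5,0.5,0.5,0.5,0.5]}' 20
python3 -m creep '{"translation":[[0,0,0],[0,0,-30],[0,0,-25],[0,0,-15],[0,0,-7],[0,0,0],[0,0,0]],"spin":[0,0,0,0,0,0,0],"gripper":[0.5,0.5,0.5,0.5,0.5,0.5,0.5]}' 20
```

```text
t: 43.85
eef_pos: [0.5995, 0.2131, 0.1816]
ee_rot: [3.141, 0.001, 0.07]
force: [-0.2, -0.7, 0.1]
width: 0.0437
gripper_force: 0.0
t: 44.55
eef_pos: [0.6004, 0.2116, 0.1062]
ee_rot: [-3.141, -0.001, 0.068]
force: [-0.1, 0.6, 1.2]
width: 0.0436
gripper_force: 0.0
```

```bash
python3 -m creep '{"translation":[[0,0,-3],[0,0,0],[0,0,0],[0,0,0],[0,0,0]],"spin":[0,0,0,0,0],"gripper":[0,0,0,0,0]}' 25
python3 -m creep '{"translation":[[0.3,-5,0],[0.3,-5,0],[0.4,-5,0],[0.4,-5,0],[0.4,-5,0],[0.3,-5,0],[0.3,-5,0],[0,0,0]],"spin":[0,0,0,0,0,0,0,0],"gripper":[0,0,0,0,0,0,0,0]}' 25
python3 -m creep '{"translation":[[0.3,-4,0],[0.2,-2,0],[0,-2,0],[0,0,0],[0,0,0]],"spin":[0,0,0,0,0],"gripper":[0,0,0,0,0]}' 25
```

```text
t: 45.05
eef_pos: [0.5999, 0.2113, 0.1025]
ee_rot: [3.141, 0.0, 0.069]
force: [0.0, -4.1, 0.6]
width: 0.013
gripper_force: 25.0
t: 45.85
eef_pos: [0.6022, 0.1758, 0.1025]
ee_rot: [3.141, 0.0, 0.068]
force: [-3.0, -1.6, 5.9]
width: 0.0128
gripper_force: 25.0
t: 46.35
eef_pos: [0.6025, 0.1711, 0.1024]
ee_rot: [-3.139, -0.001, 0.069]
force: [-7.9, 12.7, 5.5]
width: 0.0133
gripper_force: 25.0
```

```bash
python3 -m creep '{"translation":[[0,0,0],[0,0,0],[0,0,0],[0,0,0],[0,0,40],[0,0,45],[0,0,45],[0,0,0]],"spin":[0,0,0,0,0,0,0,0],"gripper":[0.4,0.4,0.4,0.4,0.4,0.4,0.4,0.4]}' 20
python3 -m creep '{"translation":[[-40,20,20],[-40,20,20],[-20,20,10],[0,0,0],[0,0,0]],"spin":[0,0,0,0,0],"gripper":[0.4,0.4,0.4,0.4,0.4]}'
python3 - <<'E'
from h import *
w=snap('wrist','w9'); find('wrist',['bolt_knob','keeper','cover_handle'],w,k=1); f=snap('side','s9'); find('side',['bolt_knob','cover_handle'],f,k=1);find('side',['cell1'],f,k=9)
cv2.imwrite('pics/c9.png',np.hstack([cv2.resize(f['img'][120:260,220:407,::-1],(400,300)),cv2.resize(w['img'][:,:,::-1],(400,300))]))
print(get_state()['eef_pos'],get_state()['force'])
E
```

```text
t: 47.15
eef_pos: [0.6061, 0.1696, 0.2397]
ee_rot: [-3.138, -0.011, 0.069]
force: [0.6, 0.4, -0.1]
width: 0.0352
gripper_force: 0.0
t: 47.65
eef_pos: [0.5025, 0.2292, 0.2825]
ee_rot: [-3.141, -0.001, 0.07]
force: [1.0, -0.3, -0.3]
width: 0.0351
gripper_force: 0.0
wrist bolt_knob [0.604 0.173 0.121] 0.65 [357.  77.]
wrist keeper [0.602 0.122 0.081] 0.82 [403.  88.]
wrist cover_handle [ 0.559 -0.016  0.091] 0.86 [542. 148.]
side bolt_knob [0.6   0.174 0.12 ] 0.56 [268. 149.]
side cover_handle [ 0.559 -0.016  0.089] 0.87 [297. 197.]
side cell1 [ 0.469 -0.258 -0.001] 0.97 [327. 287.]
side cell1 [ 0.45   0.336 -0.002] 0.78 [201. 171.]
side cell1 [0.372 0.274 0.   ] 0.77 [190. 191.]
side cell1 [ 0.404  0.48  -0.001] 0.49 [167. 154.]
[0.5030659  0.22849273 0.28169841] [ 0.27638688  0.77191362 -0.27024379]
```

View pics/c9.png

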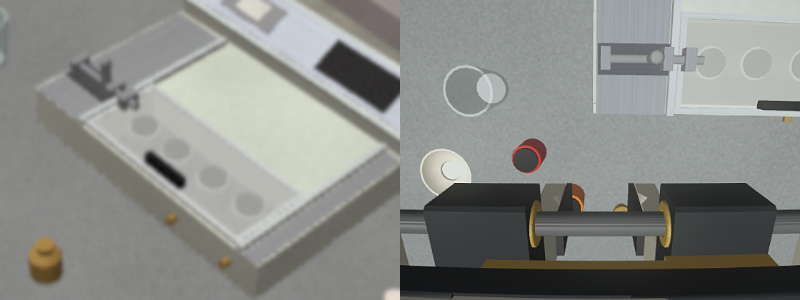

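The picture shows four cells under the shut cover and the bolt through the keeper, with the robot clear of everything.

```bash
python3 -c "
from station import arm; print(arm.job_done())"
```

```text
the job is handed in; nothing more can be done
None
```

Job handed in: all four cells stand in the bay with their caps pressed to the stop, the cover is shut and the bolt is home through the keeper; the hand-in call gave no verdict.

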